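# Pack the blood-film staining caddy

## Task

Pack the white staining caddy for the microscope: stand the red-capped stain bottle in the red well, the blue-capped buffer bottle in the blue well and the amber oil bottle with the ochre label in the yellow well, and lay the turquoise coverslip box flat in the long front bay. Somebody has left the look-alike amber dye bottle with the blue label in the oil's yellow well, so take it out and stand it upright in the empty half of the metal tray. Leave the orange-lidded fuse box and the green-labelled dropper bottle standing where they are, and let go of everything at the end.

Things in the scene. Friction and masses are not known exactly. Their poses are not given: they have to be found in the camera images.
- caddy: White caddy, fixed, 139 x 170 mm (rim lips 154 x 188). Origin: centre of underside, z up. Floor 4 mm thick. Back row: three 52 mm square wells, floor pad and rim tab coloured, centres x = 39.5 mm, y = 55 (red), 0 (blue), -55 mm (yellow); wall tops 24 mm above the counter. In front the grey-floored flat bay, 76 (x) x 162 (y) mm inside, centre x = -27.5, y = 0, outer walls 18 mm high.
- tray: Shallow bright metal tray, fixed, 120 (x) x 160 (y) mm plus a 7 mm lip, rim 12 mm high, floor 3 mm thick. Origin: centre of underside, z up. In its +y half stand a grey-lidded vial (64 mm high, at x = 30, y = 50 mm) and a red rubber bulb (45 mm high, at x = -27, y = 50 mm), both fixed; the half with y < 20 mm is empty.
- dye_bottle: Amber dye bottle with a black cap and a BLUE label band, round, 26 mm across, 62 mm high; the body keeps its full width up to 37 mm, then tapers to the neck at 50 mm. Stands in the caddy's yellow well at the start. Origin: centre of its underside, z up the bottle.
- oil_bottle: Amber immersion-oil bottle with a black cap and an OCHRE (yellow-brown) label band, round, 28 mm across, 66 mm high; full width up to 39 mm, neck at 53 mm. Origin: centre of its underside, z up the bottle. Stands upright on the counter at the start.
- stain_bottle: White stain bottle with a red cap and a crimson label band, round, 30 mm across, 70 mm high; full width up to 41 mm, neck at 56 mm. Origin: centre of its underside, z up the bottle. Stands upright on the counter at the start.
- buffer_bottle: White buffer bottle with a blue cap and a blue label band, round, 34 mm across, 88 mm high; full width up to 53 mm, neck at 69 mm. Origin: centre of its underside, z up the bottle. Stands upright on the counter at the start.
- coverslip_box: Small turquoise-blue coverslip box with a white label on top, 39 (x) x 47 (y) x 16 mm, lying flat on the counter. Origin: centre of its underside, z up.
- fuse_box: Small box with an orange lid, a white label and a grey lower part, 29 (x) x 45 (y) x 18 mm, lying flat; resembles the coverslip box but does not belong in the caddy. Origin: centre of its underside, z up.
- cell_counter: The big white bench analyser at the back left, fixed, 354 (x) x 412 (y) x 430 mm high: from x = -172 to +182 mm and y = -206 to +206 mm about its origin on the counter. Nothing to do with it; keep the arm and wrist clear of its near right corner.
- dropper_bottle: White dropper bottle with a pointed white nozzle and a green label band, 30 mm across, 76 mm high; does not belong in the caddy. Origin: centre of its underside, z up the bottle. Stands upright on the counter at the start.
Things that resemble listed ones, but are neither listed nor needed, are in the scene too. What is shaped like the buffer_bottle but purple is not meant.

How it is judged:
By the outcome, as a careful person would: the job done as asked, in the order asked, and still so for the second after the job is handed in, with the robot touching nothing.
It also fails if it takes over 112 s, if anything falls off the work surface, if the arm or the gripper's body presses on something with over 40 N, if the wrist force passes 120 N, or if a joint passes its speed limit or range.

## Robot

A 7-joint arm with a two-finger parallel gripper is mounted at the origin on a cart in front of the work surface, level with it; the furniture and walls round the work are solid. World frame = base frame: x ahead of the robot, y to its left, z up, the work surface at z = 0. Lengths are in m, angles in rad, forces in N, time in s.
With the tool pointing down it reaches from about 0.375 to 0.925 m from the base axis. Payload 3.1 kg.
Tool frame: the origin (TCP) lies between the finger pads; the fingertips stand 14 mm ahead of it and the grasp point (between the pads) lies 5 mm behind it; z points along the fingers, y is the direction in which the jaws open and shut (so a half turn about z gives the same grasp; the last joint's range is limited). The gripper opens to 85 mm and grips with 20 to 120 N. Pads are 22 mm wide; open, the fingers measure 114 mm over their backs; the gripper's body (76 mm by 85 mm) begins 54 mm behind the grasp point. The pads swing forward as they close: fully open they stand 13 mm farther back than shut.
Start: joints at [-1.402, 0.383, 0.044, 1.598, -0.018, 1.161, -0.05], TCP at [0.171, 0.627, 0.245] pointing down, gripper open.
Joint ranges: [-2.61, 2.61], [-0.41, 2.15], [-1.48, 1.57], [0, 2.5], [-1.57, 4.71], [0.05, 1.97], [-2.85, 2.85]. Speed limits (rad/s): [2.79, 2.79, 3.14, 3.14, 3.14, 3.14, 3.14].

## Interface

Orientations are given as a rotation vector (axis times angle).
In Python, from station import manip gives the robot as it stands.
- The arm moves only by the shell command python3 -m creep 'ROWS' [OPENING]. ROWS is JSON, a list of rows, each an object with "offset": the shift along the tool's x, y, z in m, a list of three; "roll": the turn about the tool's z in rad. In form: [{"offset": [x, y, z], "roll": roll}, ...]. A call has 1 to 12 rows; each row is the pose to reach, as a shift and turn from the pose commanded when the call began, along the tool's axes at that moment; what a row does not reach only later rows make up. A row lasts 1/8 s, in which the tool goes at most 62.5 mm and 10.7 degrees, less where a joint would pass 70% of its speed; a pose out of reach is approached as far as the arm can. A call with a gripper value outside its range is refused whole. OPENING is the opening, from 0 (shut) to 1 (fully open), set as the call begins (- or left out, the last holds). The fingers move at their own pace and stop on an object; the grip force is fixed at half the most. Time passes only in rows, so rows that repeat a pose let the fingers close. It gives the time, the measured TCP pose, the force and the opening at its end, in the units of the state.
- manip.state(): the state, without advancing time (a new reading comes with each control period).
- manip.camera(name): name is "scene" or "top" or "wrist"; returns the picture (420x560x3 uint8, red, green, blue); there is no depth.
- manip.get_calibration(name): a dict with "fx", "fy", "cx", "cy" (pixels), "dist" ([k1, k2, p1, p2, k3] as OpenCV has them; the pictures are not rectified), "position" and "rotation" of the camera in the world. Camera axes: x right, y down, z forward; pixel columns grow to the right and rows downward; lengths in m; the calibration is good to about 2 mm. A picture is of the moment at which its call begins: read the wrist's pose just before it. get_calibration takes no time and is no camera call; for the wrist camera it gives the pose at the moment of the call.
- manip.sign_off(): hands the job in, once; it reports no verdict.
Trained networks look in the newest picture that a camera, given by its name, has taken for a name from the list of things; names that differ only in an ending like _2 or _b are one class to them, and where a whole thing is asked for, a point or a joint stands for the part that bears it (a point fixed in the world has none). Each returns a list of dicts, best first, with "score" (0 to 1); they miss things now and then, are a little off and sometimes report something else, mostly with a low value. They report only what shows in the picture. A call takes as long as a camera call. They do not tell look-alikes from the thing itself.
- manip.spot_in(camera, thing): "at" ([x, y, z] in m, in the coordinates of the camera as it stood for that picture, good to about 4 mm: the middle of the surface that is visible of it).
- manip.trace(camera, thing): "mask" (420x560 bool, what is visible of it).
The state is a dict: "time": time; "joints": joint angles; "dq": joint speeds; "joint_efforts": joint torques, N m; "eef_pos": TCP position; "eef_rot": TCP orientation; "wrist_force": force on the tool from outside, world axes, zero at the start; "wrist_torque": the same for the moment, N m; "grip_width": opening from 0.0 (shut) to 1.0 (fully open).
Only numpy, scipy, OpenCV 4.12 (cv2) and the standard library are available. Lean on these libraries where they do the work, as an engineer would, in place of code of your own. Each camera call takes 0.05 s, during which the arm holds its last target.

## Working session

There is one attempt and no reset: what is moved stays moved. The work goes in short steps, Python scripts to look and compute and a shell command to move; the robot and the scene stay as the last step left them, time stands still between calls to the robot, and variables do not carry over. Pictures are saved under pics/ and viewed, and the job is handed in when it is done.

```bash
ls; mkdir -p pics; python3 - <<'E'
from station import manip
import cv2
print(manip.state())
for n in ["scene","top","wrist"]:
    c=manip.get_calibration(n); print(n,c)
    im=manip.camera(n); cv2.imwrite(f"pics/a_{n}.png",im[:,:,::-1])
E
```

```text
pics
{'time': 0.0, 'joints': array([-1.40183512,  0.38388983,  0.04382069,  1.59958108, -0.01787475,
        1.16117609, -0.04985085]), 'dq': array([ 5.06252718e-04,  9.00125088e-04,  6.14113670e-04, -5.77922685e-05,
       -1.01703291e-04, -8.48550551e-04,  3.87435820e-04]), 'joint_efforts': array([-5.25760443e-04, -4.33467185e+01,  1.02406327e+00, -2.49510562e+01,
        1.05731317e-02,  1.15227787e-02,  1.30513354e-05]), 'eef_pos': array([0.17110998, 0.626136  , 0.24384818]), 'eef_rot': array([-0.41752502, -3.11352829,  0.00417077]), 'wrist_force': array([0.5968188 , 0.38057132, 0.24259478]), 'wrist_torque': array([-0.01251297, -0.002996  , -0.00958877]), 'grip_width': 0.9991876746251244}
scene {'fx': 483.39227691013724, 'fy': 483.39227691013724, 'cx': 274.1416284760728, 'cy': 201.76557178944296, 'dist': array([-0.01708889,  0.        ,  0.        ,  0.        ,  0.        ]), 'position': array([-0.32791246, -0.57285155,  0.67544466]), 'rotation': array([-1.88963209,  1.04841127, -0.56573637])}
top {'fx': 415.670748927464, 'fy': 415.670748927464, 'cx': 278.68542552780406, 'cy': 210.38414344368937, 'dist': array([-0.12238693,  0.        ,  0.        ,  0.        ,  0.        ]), 'position': array([0.41287701, 0.01497931, 1.01911374]), 'rotation': array([-2.19390022,  2.16101752, -0.11091153])}
wrist {'fx': 290.5848404525053, 'fy': 290.5848404525053, 'cx': 279.3866404665522, 'cy': 206.4295620745495, 'dist': array([-0.05393733,  0.        ,  0.        ,  0.        ,  0.        ]), 'position': array([0.09527324, 0.64635788, 0.37294302]), 'rotation': array([2.29057243, 1.74897588, 0.27121967])}
```

View pics/a_scene.png

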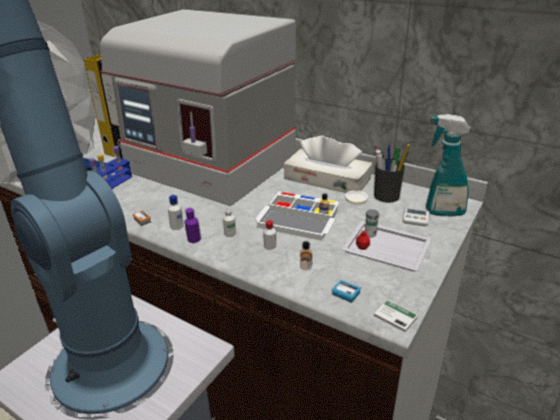

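View pics/a_top.png

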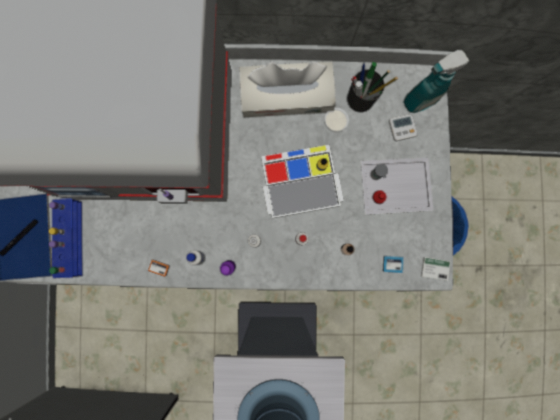

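View pics/a_wrist.png

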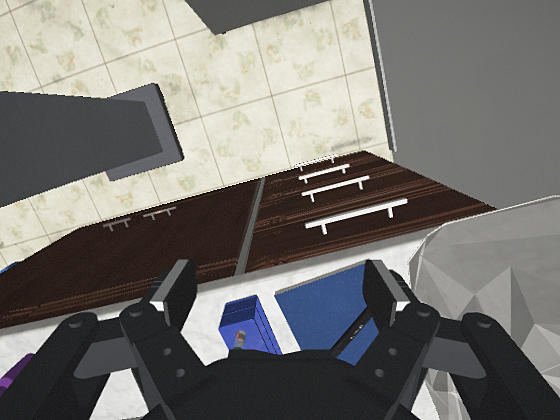

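```bash
cat > h.py <<'E'
import numpy as np, cv2
from scipy.spatial.transform import Rotation as R
def ray(c,uv):
    K=np.array([[c['fx'],0,c['cx']],[0,c['fy'],c['cy']],[0,0,1]])
    p=cv2.undistortPoints(np.array(uv,float).reshape(-1,1,2),K,np.array(c['dist'])).reshape(-1,2)
    d=np.c_[p,np.ones(len(p))]@R.from_rotvec(c['rotation']).as_matrix().T
    return d
def onz(c,uv,z):
    d=ray(c,uv); o=np.array(c['position'])
    return o+d*((z-o[2])/d[:,2])[:,None]
def proj(c,P):
    K=np.array([[c['fx'],0,c['cx']],[0,c['fy'],c['cy']],[0,0,1]])
    Rm=R.from_rotvec(c['rotation']).as_matrix().T
    return cv2.projectPoints(np.array(P,float).reshape(-1,1,3),cv2.Rodrigues(Rm)[0],-Rm@np.array(c['position']),K,np.array(c['dist']))[0].reshape(-1,2)
def world(c,at): return np.array(c['position'])+R.from_rotvec(c['rotation']).as_matrix()@np.array(at)
E
python3 - <<'E'
from station import manip
from h import *
np.set_printoptions(precision=4,suppress=True)
for n in ["top","scene"]:
    c=manip.get_calibration(n)
    for t in ["caddy","tray","dye_bottle","oil_bottle","stain_bottle","buffer_bottle","coverslip_box","fuse_box","dropper_bottle"]:
        for d in manip.spot_in(n,t)[:3]:
            w=world(c,d['at']); print(n,t,round(d['score'],2),w,proj(c,w)[0].round(0))
c=manip.get_calibration('top')
for k,uv,z in [('red cap stain',(302,239),.07),('oilcap',(347,249),.066),('buf',(193,258),.088)]:
    print(k,onz(c,[uv],z))
im=manip.camera('top')[:,:,::-1]
a=cv2.resize(im[130:290,140:300],None,fx=4,fy=4,interpolation=cv2.INTER_CUBIC);b=cv2.resize(im[130:290,250:450],None,fx=3.7,fy=3.7,interpolation=cv2.INTER_CUBIC)
cv2.imwrite('pics/b1.png',a[:600]);cv2.imwrite('pics/b2.png',b)
E
```

```text
top caddy 0.81 [ 0.5751 -0.0408  0.0046] [298. 184.]
top tray 0.64 [ 0.5737 -0.2884  0.0015] [397. 186.]
top dye_bottle 0.69 [ 0.6171 -0.091   0.0462] [321. 164.]
top oil_bottle 0.61 [ 0.4184 -0.1543  0.0399] [347. 248.]
top stain_bottle 0.65 [ 0.4403 -0.0474  0.0453] [302. 238.]
top stain_bottle 0.64 [0.393  0.1936 0.0584] [197. 257.]
top buffer_bottle 0.63 [0.3683 0.1248 0.0552] [227. 268.]
top buffer_bottle 0.52 [0.3933 0.1943 0.0562] [197. 256.]
top coverslip_box 0.82 [ 0.3838 -0.2726  0.0175] [393. 263.]
top fuse_box 0.71 [0.365  0.2991 0.0183] [157. 267.]
top dropper_bottle 0.48 [0.4323 0.0615 0.0514] [255. 241.]
scene caddy 0.6 [ 0.5769 -0.0436  0.0071] [297. 216.]
scene tray 0.88 [ 0.5786 -0.2816 -0.0013] [385. 246.]
scene tray 0.59 [ 0.612  -0.102   0.0396] [324. 205.]
scene tray 0.39 [ 0.4283 -0.0528  0.0345] [268. 237.]
scene dye_bottle 0.47 [ 0.6101 -0.1032  0.0404] [325. 205.]
scene oil_bottle 0.65 [ 0.409  -0.1628  0.0393] [306. 254.]
scene stain_bottle 0.69 [ 0.4279 -0.0533  0.0361] [268. 237.]
scene buffer_bottle 0.96 [0.3592 0.1149 0.0435] [193. 227.]
scene buffer_bottle 0.95 [0.3814 0.1931 0.041 ] [175. 215.]
scene coverslip_box 0.71 [ 0.3734 -0.2756  0.0148] [345. 290.]
scene fuse_box 0.44 [0.3587 0.2843 0.0198] [143. 216.]
scene dropper_bottle 0.62 [0.424 0.058 0.039] [229. 223.]
red cap stain [[ 0.4371 -0.0465  0.07  ]]
oilcap [[ 0.4156 -0.1505  0.066 ]]
buf [[0.3902 0.1979 0.088 ]]
```

```bash
sleep 1; ls pics
```

```text
a_scene.png
a_top.png
a_wrist.png
b1.png
b2.png
```

View pics/b1.png

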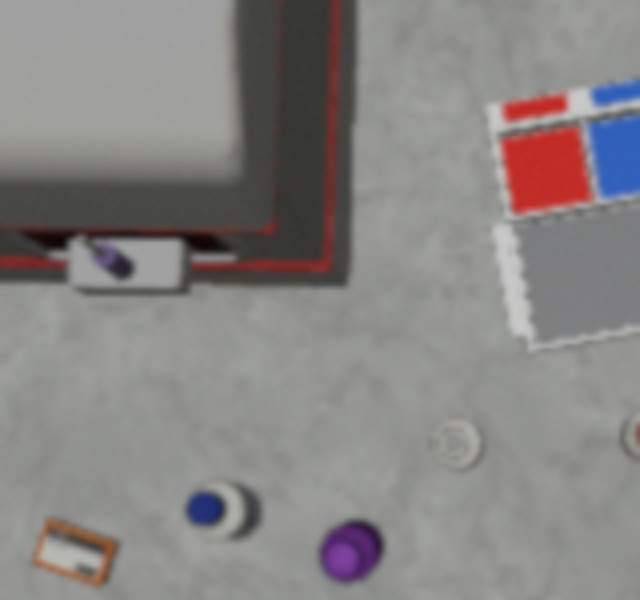

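View pics/b2.png

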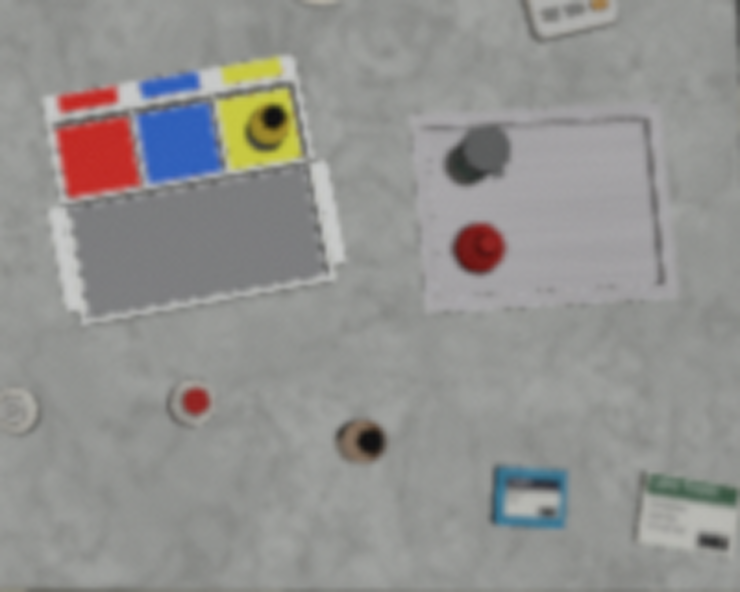

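```bash
cat > m.py <<'E'
from station import manip
from h import *
from scipy.optimize import least_squares
np.set_printoptions(precision=4,suppress=True)
c=manip.get_calibration('top'); cs=manip.get_calibration('scene')
b2=lambda *p:[(250+u/3.7-.0,130+v/3.7) for u,v in p]
b1=lambda *p:[(140+u/4,130+v/4) for u,v in p]
print('stain',onz(c,b2((195,401)),.07)); print('oil',onz(c,b2((371,441)),.066)); print('dye',onz(c,b2((274,117)),.066))
print('buf',onz(c,b1((206,509)),.088)); print('drop',onz(c,b1((456,444)),.076)); print('purple',onz(c,b1((345,560)),.088))
q=onz(c,b2((496,467),(567,468),(566,527),(493,523)),.016); print('cov',q.mean(0),q-q.mean(0))
def fit(P,uv,x0):
    P=np.array(P);uv=np.array(uv)
    def T(x): 
        cc,s=np.cos(x[2]),np.sin(x[2]); return np.c_[P[:,0]*cc-P[:,1]*s+x[0],P[:,0]*s+P[:,1]*cc+x[1],P[:,2]]
    r=least_squares(lambda x:(proj(c,T(x))-uv).ravel(),x0); return r.x,r.fun.reshape(-1,2)
# caddy: tabs ~ no; use outer corners wall tops
x,f=fit([(-69.5e-3,85e-3,.018),(-69.5e-3,-85e-3,.018),(69.5e-3,85e-3,.024),(69.5e-3,-85e-3,.024),(39.5e-3,55e-3,.004),(39.5e-3,0,.004)],b2((84,322),(335,279),(44,97),(293,57),(99,158),(180,142)),[.575,-.04,.15]); print('caddy',x,f)
x,f=fit([(-67e-3,87e-3,.012),(-67e-3,-87e-3,.012),(67e-3,87e-3,.012),(67e-3,-87e-3,.012)],b2((428,312),(677,296),(414,117),(655,103)),[.575,-.288,0]); print('tray',x,f)
E
python3 m.py
```

```text
stain [[ 0.4385 -0.0481  0.07  ]]
oil [[ 0.4153 -0.1581  0.066 ]]
dye [[ 0.6184 -0.0968  0.066 ]]
buf [[0.3918 0.2014 0.088 ]]
drop [[0.4308 0.0626 0.076 ]]
purple [[0.365  0.1226 0.088 ]]
cov [ 0.3802 -0.2733  0.016 ] [[ 0.019   0.0231  0.    ]
 [ 0.0187 -0.0246  0.    ]
 [-0.02   -0.0238  0.    ]
 [-0.0176  0.0252  0.    ]]
caddy [ 0.5777 -0.047   0.1913] [[-0.6983 -1.2005]
 [ 0.2973 -1.7828]
 [ 0.168   3.4087]
 [ 1.1962  2.5057]
 [-0.4472 -1.7227]
 [-0.5213 -1.184 ]]
tray [ 0.5733 -0.2861  0.0798] [[-0.5096  0.5183]
 [ 0.7486  0.3035]
 [-1.3831 -0.4855]
 [ 1.2304 -0.3993]]
```

```bash
cat > m2.py <<'E'
from m import *
x,f=fit([(-.0695,.085,.018),(-.0695,-.085,.018),(77e-3,85e-3,.024),(77e-3,-85e-3,.024),(39.5e-3,55e-3,.004),(39.5e-3,0,.004)],b2((84,322),(335,279),(44,97),(293,57),(99,158),(180,142)),[.575,-.04,.15]); print('caddy',x,f)
cad=x
im=manip.camera('top')[:,:,::-1].copy(); 
def T(x,P):
    P=np.array(P,float);cc,s=np.cos(x[2]),np.sin(x[2]); return np.c_[P[:,0]*cc-P[:,1]*s+x[0],P[:,0]*s+P[:,1]*cc+x[1],P[:,2]]
for n,cc in (('top',c),('scene',cs)):
    im=cv2.resize(manip.camera(n)[:,:,::-1],None,fx=4,fy=4,interpolation=cv2.INTER_CUBIC)
    def poly(P,col): cv2.polylines(im,[((proj(cc,P)+.5)*4).round().astype(int)],True,col,1)
    for y in (55,0,-55):
        for z in (.004,.024): poly(T(cad,[((39.5+a)/1e3,(y+b)/1e3,z) for a,b in ((26,26),(26,-26),(-26,-26),(-26,26))]),(0,255,0))
    for z in (.004,.018): poly(T(cad,[(-.0275+a,b,z) for a,b in ((.038,.081),(.038,-.081),(-.038,-.081),(-.038,.081))]),(255,0,255))
    for nm,(px,py,h,r) in dict(st=(.4385,-.0481,.07,.015),oil=(.4153,-.1581,.066,.014),buf=(.3918,.2014,.088,.017),dye=(.6184,-.0968,.066,.013)).items():
        t=np.linspace(0,6.28,24); z0=.004 if nm=='dye' else 0
        for z,rr in ((z0,r),(h*.5,r),(h,.008)): poly(np.c_[px+rr*np.cos(t),py+rr*np.sin(t),0*t+z],(0,255,255))
    o=im[130*4:290*4,250*4:450*4] if n=='top' else im[180*4:320*4,150*4:350*4]
    cv2.imwrite(f'pics/d_{n}.png',o[:600])
E
python3 m2.py
```

```text
stain [[ 0.4385 -0.0481  0.07  ]]
oil [[ 0.4153 -0.1581  0.066 ]]
dye [[ 0.6184 -0.0968  0.066 ]]
buf [[0.3918 0.2014 0.088 ]]
drop [[0.4308 0.0626 0.076 ]]
purple [[0.365  0.1226 0.088 ]]
cov [ 0.3802 -0.2733  0.016 ] [[ 0.019   0.0231  0.    ]
 [ 0.0187 -0.0246  0.    ]
 [-0.02   -0.0238  0.    ]
 [-0.0176  0.0252  0.    ]]
caddy [ 0.5777 -0.047   0.1913] [[-0.6983 -1.2005]
 [ 0.2973 -1.7828]
 [ 0.168   3.4087]
 [ 1.1962  2.5057]
 [-0.4472 -1.7227]
 [-0.5213 -1.184 ]]
tray [ 0.5733 -0.2861  0.0798] [[-0.5096  0.5183]
 [ 0.7486  0.3035]
 [-1.3831 -0.4855]
 [ 1.2304 -0.3993]]
caddy [ 0.5752 -0.0475  0.1889] [[-0.6128 -0.2564]
 [ 0.4285 -0.6814]
 [-0.1321  1.3339]
 [ 0.8871  0.6147]
 [-0.2526 -0.8029]
 [-0.3118 -0.2146]]
```

View pics/d_top.png

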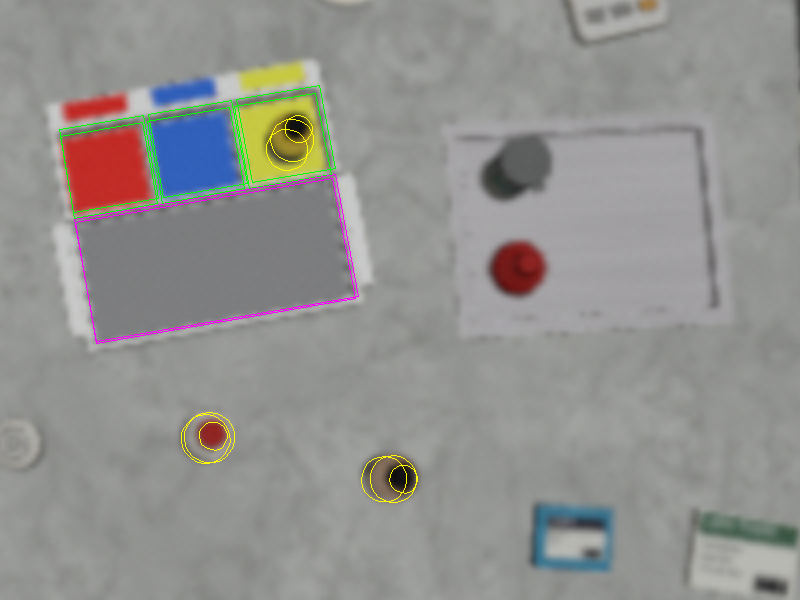

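View pics/d_scene.png

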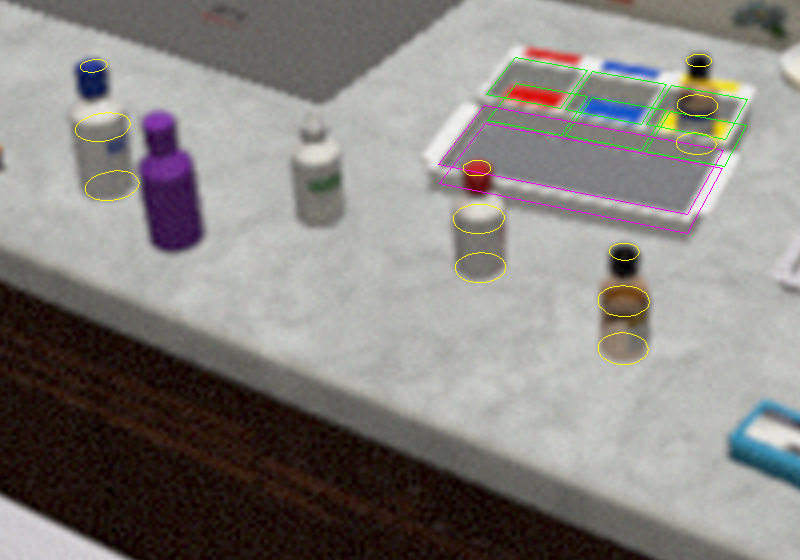

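```bash
python3 - <<'E' | tail -8
from m import *
print('corner',onz(c,b1((345,285),(5,278)),0), onz(c,b1((330,268)),.0))
print('sc corner',onz(cs,[(237,199),(123,178)],0))
s=manip.state();print(s['time'],R.from_rotvec(s['eef_rot']).as_matrix())
E
cat > go.py <<'E'
# usage: go.py x y z jawdeg  -> offset/roll from current measured pose
import sys
from station import manip
from h import *
np.set_printoptions(precision=4,suppress=True)
s=manip.state(); M=R.from_rotvec(s['eef_rot']).as_matrix(); p=s['eef_pos']
jaw=np.degrees(np.arctan2(M[1,1],M[0,1]))
print('t',round(s['time'],2),'pos',p,'jaw',round(jaw,1),'q',s['joints'].round(2),'w',round(s['grip_width'],3),'F',s['wrist_force'].round(1))
a=list(map(float,sys.argv[1:]))
for i in range(0,len(a),4):
    d=(jaw-a[i+3]+90)%180-90
    print(a[i:i+4],'offset',M.T@(np.array(a[i:i+3])-p),'roll',round(np.radians(d),3),'alt',round(np.radians(d-np.sign(d)*180),3))
E
python3 go.py .2 .38 .3 45  .35 .12 .3 10.8  .45 -.05 .3 10.8 .6184 -.0968 .12 10.8
```

```text
[ 1.2304 -0.3993]]
corner [[0.5291 0.137  0.    ]
 [0.5304 0.3505 0.    ]] [[0.5395 0.1465 0.    ]]
sc corner [[0.5773 0.1503 0.    ]
 [0.5029 0.5246 0.    ]]
1.25 [[-0.9646  0.2636 -0.    ]
 [ 0.2636  0.9646  0.    ]
 [ 0.      0.     -1.    ]]
t 1.25 pos [0.1713 0.627  0.2453] jaw 74.7 q [-1.4   0.38  0.04  1.6  -0.02  1.16 -0.05] w 0.996 F [-0.8  0.2 -0.1]
[0.2, 0.38, 0.3, 45.0] offset [-0.0928 -0.2307 -0.0547] roll 0.519 alt -2.623
[0.35, 0.12, 0.3, 10.8] offset [-0.306  -0.442  -0.0547] roll 1.116 alt -2.026
[0.45, -0.05, 0.3, 10.8] offset [-0.4473 -0.5796 -0.0547] roll 1.116 alt -2.026
[0.6184, -0.0968, 0.12, 10.8] offset [-0.6221 -0.5804  0.1253] roll 1.116 alt -2.026
```

```bash
python3 -m creep --help 2>&1 | head -20
```

```text
invalid input: not JSON, or not a number
```

```bash
python3 -m creep '[{"offset":[-0.034,-0.05,-0.01],"roll":0.09},{"offset":[-0.068,-0.099,-0.02],"roll":0.19},{"offset":[-0.102,-0.149,-0.03],"roll":0.28},{"offset":[-0.136,-0.198,-0.03],"roll":0.37},{"offset":[-0.175,-0.243,-0.03],"roll":0.47},{"offset":[-0.215,-0.289,-0.03],"roll":0.56},{"offset":[-0.254,-0.334,-0.03],"roll":0.65},{"offset":[-0.293,-0.379,-0.03],"roll":0.74},{"offset":[-0.333,-0.424,-0.03],"roll":0.84},{"offset":[-0.371,-0.471,-0.03],"roll":0.93},{"offset":[-0.41,-0.517,-0.03],"roll":1.02},{"offset":[-0.448,-0.564,-0.03],"roll":1.116}]' 1; python3 go.py .6184 -.0968 .16 10.8 .6184 -.0968 .042 10.8
```

```text
time: 2.75
eef_pos: [0.4555, -0.0369, 0.2758]
eef_rot: [2.006, 2.417, 0.004]
wrist_force: [0.2, 0.5, -0.8]
grip_width: 0.995
t 2.75 pos [ 0.4555 -0.0369  0.2758] jaw 10.6 q [-0.78 -0.07  0.76  2.04  0.05  1.15  0.14] w 0.995 F [ 0.2  0.5 -0.8]
[0.6184, -0.0968, 0.16, 10.8] offset [-0.089   0.1488  0.116 ] roll -0.003 alt 3.138
[0.6184, -0.0968, 0.042, 10.8] offset [-0.0891  0.1486  0.234 ] roll -0.003 alt 3.138
```

```bash
python3 -m creep '[{"offset":[-0.03,0.05,0.02],"roll":0},{"offset":[-0.06,0.1,0.06],"roll":0},{"offset":[-0.089,0.149,0.106],"roll":0},{"offset":[-0.089,0.149,0.106],"roll":0}]' 0.75; cat > look.py <<'E'
import sys
from station import manip
from h import *
np.set_printoptions(precision=4,suppress=True)
c=manip.get_calibration('wrist'); im=manip.camera('wrist'); cv2.imwrite('pics/'+sys.argv[1]+'.png',im[:,:,::-1])
for t in sys.argv[2:]:
    for d in manip.spot_in('wrist',t)[:2]:
        w=world(c,d['at']); print(t,round(d['score'],2),w,proj(c,w)[0].round(0))
E
python3 look.py w1 dye_bottle caddy; python3 go.py .6184 -.0968 .042 10.8
```

```text
time: 3.25
eef_pos: [0.6181, -0.0952, 0.1645]
eef_rot: [-2.001, -2.418, 0.01]
wrist_force: [-1.1, -0.5, -0.1]
grip_width: 0.747
dye_bottle 0.78 [ 0.6228 -0.0903  0.0442] [287. 200.]
caddy 0.67 [ 0.5738 -0.0327  0.0054] [248. 122.]
t 3.4 pos [ 0.6176 -0.095   0.1682] jaw 10.8 q [-0.52  0.52  0.79  1.76 -0.42  1.04  0.61] w 0.749 F [-0.1  0.3  1. ]
[0.6184, -0.0968, 0.042, 10.8] offset [-0.0018  0.0008  0.1262] roll -0.001 alt 3.141
```

View pics/w1.png

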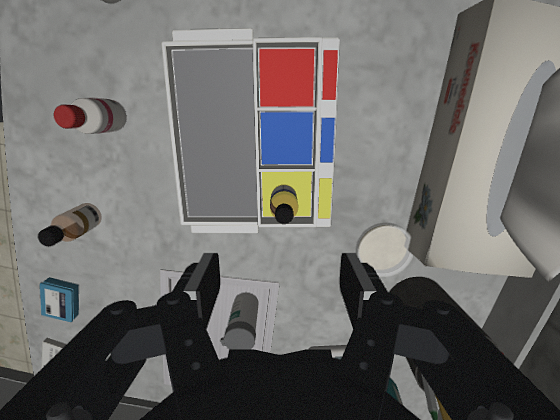

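```bash
python3 - <<'E'
from station import manip
from h import *
np.set_printoptions(precision=4,suppress=True)
c=manip.get_calibration('wrist')
print('dyecap',onz(c,[(284,215)],.066)); print('st',onz(c,[(69,117)],.068),'oil',onz(c,[(50,236)],.064))
im=manip.camera('wrist')[:,:,::-1]
from scipy.optimize import least_squares
# outer corners: front-left etc. of rim tops
uv=np.array([(164,42),(182,226),(256,41.5),(313,107),(316,167)])
cad=[.5752,-.0475,.1889]
def T(x,P):
    P=np.array(P,float);cc,s=np.cos(x[2]),np.sin(x[2]); return np.c_[P[:,0]*cc-P[:,1]*s+x[0],P[:,0]*s+P[:,1]*cc+x[1],P[:,2]]
im=cv2.resize(im,None,fx=3,fy=3,interpolation=cv2.INTER_CUBIC)
def poly(P,col): cv2.polylines(im,[((proj(c,P)+.5)*3).round().astype(int)],True,col,1)
for y in (55,0,-55):
    poly(T(cad,[((39.5+a)/1e3,(y+b)/1e3,.024) for a,b in ((26,26),(26,-26),(-26,-26),(-26,26))]),(0,255,0))
    poly(T(cad,[((39.5+a)/1e3,(y+b)/1e3,.004) for a,b in ((26,26),(26,-26),(-26,-26),(-26,26))]),(255,255,0))
poly(T(cad,[(-.0275+a,b,.018) for a,b in ((.038,.081),(.038,-.081),(-.038,-.081),(-.038,.081))]),(255,0,255))
cv2.imwrite('pics/w1b.png',im[60:660,400:1100])
E
```

```text
dyecap [[ 0.6212 -0.0984  0.066 ]]
st [[ 0.4409 -0.0498  0.068 ]] oil [[ 0.417  -0.1589  0.064 ]]
```

View pics/w1b.png

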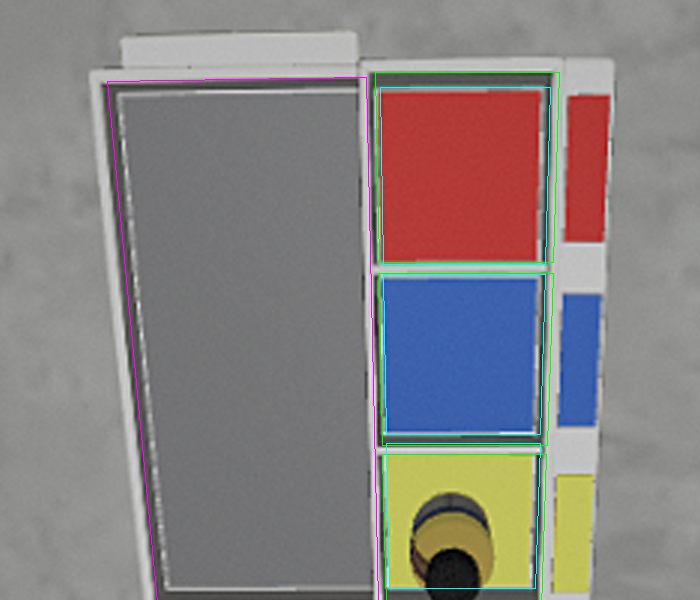

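```bash
python3 -m creep '[{"offset":[-0.002,0.002,0.05],"roll":0},{"offset":[-0.002,0.002,0.1],"roll":0},{"offset":[-0.002,0.002,0.126],"roll":0},{"offset":[-0.002,0.002,0.126],"roll":0}]'; python3 -m creep '[{"offset":[0,0,0],"roll":0},{"offset":[0,0,0],"roll":0},{"offset":[0,0,0],"roll":0},{"offset":[0,0,0],"roll":0}]' 0; python3 go.py
```

```text
time: 3.95
eef_pos: [0.6185, -0.0949, 0.043]
eef_rot: [-2.0, -2.419, 0.001]
wrist_force: [0.2, -1.2, 0.1]
grip_width: 0.751
time: 4.45
eef_pos: [0.622, -0.0966, 0.046]
eef_rot: [2.001, 2.418, 0.004]
wrist_force: [-1.5, 0.5, 7.0]
grip_width: 0.268
t 4.45 pos [ 0.622  -0.0966  0.046 ] jaw 10.8 q [-0.43  0.68  0.68  1.8  -0.56  0.85  0.71] w 0.268 F [-1.5  0.5  7. ]
```

```bash
python3 -m creep '[{"offset":[0,0,-0.02],"roll":0},{"offset":[0,0,-0.06],"roll":0},{"offset":[0,0,-0.06],"roll":0}]'; python3 look.py w2 dye_bottle; python3 go.py
```

```text
time: 4.82
eef_pos: [0.6236, -0.0975, 0.1083]
eef_rot: [1.999, 2.414, 0.008]
wrist_force: [-0.3, -1.0, 0.0]
grip_width: 0.267
dye_bottle 0.97 [ 0.6229 -0.0935  0.1036] [281. 263.]
t 4.92 pos [ 0.6207 -0.0963  0.1045] jaw 10.8 q [-0.47  0.61  0.74  1.79 -0.49  0.94  0.66] w 0.266 F [-0.5  0.1 -0.2]
```

View pics/w2.png

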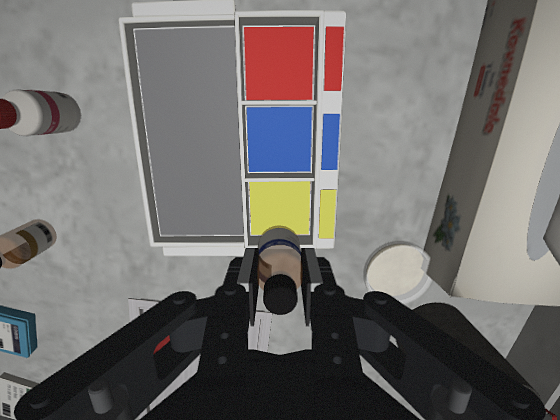

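```bash
python3 go.py .6207 -.0963 .135 10.8 .5757 -.316 .135 10.8 .5757 -.316 .055 10.8
```

```text
t 4.92 pos [ 0.6207 -0.0963  0.1045] jaw 10.8 q [-0.47  0.61  0.74  1.79 -0.49  0.94  0.66] w 0.266 F [-0.5  0.1 -0.2]
[0.6207, -0.0963, 0.135, 10.8] offset [-0.      0.0001 -0.0305] roll -0.0 alt 3.141
[0.5757, -0.316, 0.135, 10.8] offset [-0.2075 -0.0852 -0.0306] roll -0.0 alt 3.141
[0.5757, -0.316, 0.055, 10.8] offset [-0.2075 -0.0853  0.0494] roll -0.0 alt 3.141
```

```bash
python3 -m creep '[{"offset":[0,0,-0.035],"roll":0},{"offset":[-0.04,-0.016,-0.035],"roll":0},{"offset":[-0.09,-0.036,-0.035],"roll":0},{"offset":[-0.14,-0.057,-0.035],"roll":0},{"offset":[-0.18,-0.074,-0.035],"roll":0},{"offset":[-0.2075,-0.085,-0.035],"roll":0},{"offset":[-0.2075,-0.085,0.0],"roll":0},{"offset":[-0.2075,-0.085,0.0],"roll":0}]'; python3 look.py w3 tray dye_bottle; python3 go.py .5757 -.316 .047 10.8
```

```text
time: 5.92
eef_pos: [0.5721, -0.314, 0.0991]
eef_rot: [-1.998, -2.412, 0.003]
wrist_force: [0.3, 1.2, -0.3]
grip_width: 0.265
tray 0.73 [ 0.5687 -0.2652  0.0023] [289. 154.]
dye_bottle 0.82 [ 0.5724 -0.3102  0.0971] [283. 266.]
t 6.08 pos [ 0.576  -0.3152  0.1034] jaw 10.9 q [-0.1   0.66  0.74  1.71 -0.52  0.98  1.02] w 0.267 F [ 0.6  0.2 -0.3]
[0.5757, -0.316, 0.047, 10.8] offset [-0.0008 -0.0004  0.0564] roll 0.001 alt -3.141
```

View pics/w3.png

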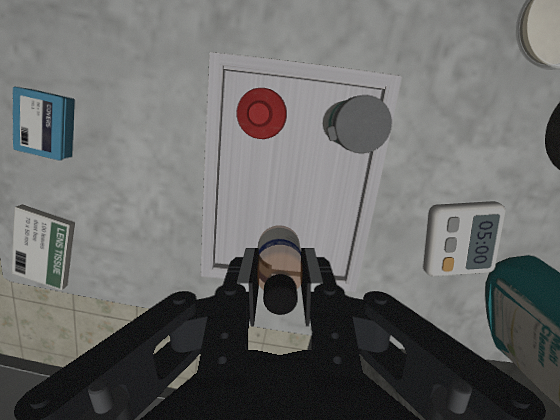

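```bash
python3 - <<'E'
from station import manip
from h import *
c=manip.get_calibration('wrist')
print(proj(c,[(.576,-.315,.003),(.5,-.368,.012),(.5,-.2,.012)]).round(0), onz(c,[(203,276),(209,52),(401,75)],.012).round(3))
E
```

```text
[[280. 211.]
 [181. 257.]
 [203.  39.]] [[ 0.521 -0.383  0.012]
 [ 0.505 -0.207  0.012]
 [ 0.64  -0.196  0.012]]
```

```bash
python3 -m creep '[{"offset":[0.001,0.003,0.03],"roll":0},{"offset":[0.001,0.003,0.053],"roll":0},{"offset":[0.001,0.003,0.056],"roll":0},{"offset":[0.001,0.003,0.058],"roll":0}]';python3 -m creep '[{"offset":[0,0,0.001],"roll":0},{"offset":[0,0,0.001],"roll":0}]'
```

```text
time: 6.58
eef_pos: [0.5785, -0.3148, 0.0457]
eef_rot: [2.003, 2.42, -0.0]
wrist_force: [-1.0, -1.1, -0.1]
grip_width: 0.265
time: 6.82
eef_pos: [0.5788, -0.315, 0.0452]
eef_rot: [2.002, 2.419, 0.0]
wrist_force: [1.0, 0.4, -0.6]
grip_width: 0.267
```

```bash
python3 -m creep '[{"offset":[0,0,0.001],"roll":0},{"offset":[0,0,0.002],"roll":0},{"offset":[0,0,0.002],"roll":0}]'; python3 -m creep '[{"offset":[0,0,0.001],"roll":0},{"offset":[0,0,0.002],"roll":0},{"offset":[0,0,0.002],"roll":0}]'
```

```text
time: 7.2
eef_pos: [0.5789, -0.3154, 0.045]
eef_rot: [2.003, 2.419, 0.002]
wrist_force: [-2.4, 1.4, 10.0]
grip_width: 0.267
time: 7.58
eef_pos: [0.579, -0.3158, 0.045]
eef_rot: [2.003, 2.419, 0.003]
wrist_force: [-6.1, 4.6, 18.6]
grip_width: 0.27
```

```bash
python3 -m creep '[{"offset":[0,0,-0.003],"roll":0},{"offset":[0,0,-0.003],"roll":0}]'; python3 -m creep '[{"offset":[0,0,0],"roll":0},{"offset":[0,0,0],"roll":0},{"offset":[0,0,0],"roll":0},{"offset":[0,0,-0.05],"roll":0},{"offset":[0,0,-0.1],"roll":0}]' 0.7;  python3 look.py w4 tray dye_bottle; python3 go.py .43 -.05 .16 10.8 .4395 -.049 .15 10.8 .4395 -.049 .036 10.8
```

```text
time: 7.82
eef_pos: [0.579, -0.3153, 0.045]
eef_rot: [2.002, 2.418, 0.001]
wrist_force: [-1.6, 1.2, 8.5]
grip_width: 0.266
time: 8.45
eef_pos: [0.5775, -0.314, 0.1432]
eef_rot: [-2.002, -2.418, 0.002]
wrist_force: [0.4, -0.2, -0.1]
grip_width: 0.701
tray 0.64 [ 0.5717 -0.2721  0.0025] [283. 154.]
dye_bottle 0.82 [ 0.5808 -0.3134  0.0456] [284. 212.]
t 8.6 pos [ 0.5803 -0.3163  0.1469] jaw 10.8 q [-0.13  0.61  0.77  1.68 -0.49  1.04  0.99] w 0.699 F [-0.1  0.4  0.2]
[0.43, -0.05, 0.16, 10.8] offset [ 0.2897 -0.0979 -0.0149] roll -0.001 alt 3.141
[0.4395, -0.049, 0.15, 10.8] offset [ 0.2889 -0.0884 -0.0049] roll -0.001 alt 3.141
[0.4395, -0.049, 0.036, 10.8] offset [ 0.2894 -0.0891  0.1091] roll -0.001 alt 3.141
```

View pics/w4.png

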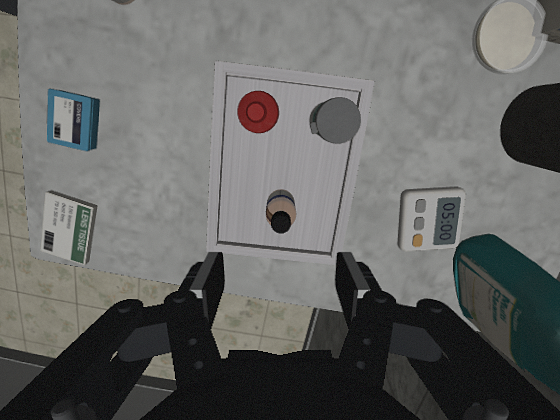

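```bash
python3 -m creep '[{"offset":[0.055,-0.017,0],"roll":0},{"offset":[0.11,-0.034,0],"roll":0},{"offset":[0.165,-0.051,0],"roll":0},{"offset":[0.22,-0.068,0],"roll":0},{"offset":[0.26,-0.08,0],"roll":0},{"offset":[0.289,-0.089,0],"roll":0},{"offset":[0.289,-0.089,0],"roll":0}]' 0.75; python3 look.py w5 stain_bottle; python3 go.py .4397 -.049 .037 10.8
```

```text
time: 9.48
eef_pos: [0.4344, -0.0444, 0.1418]
eef_rot: [-1.994, -2.423, 0.002]
wrist_force: [-0.0, 0.8, -0.8]
grip_width: 0.75
stain_bottle 0.7 [ 0.437  -0.046   0.0488] [283. 217.]
t 9.57 pos [ 0.4364 -0.0473  0.1428] jaw 10.8 q [-0.84  0.15  0.91  2.21 -0.16  0.85  0.37] w 0.748 F [-0.1 -0.2  0.1]
[0.4397, -0.049, 0.037, 10.8] offset [-0.0023  0.003   0.1058] roll 0.0 alt -3.141
```

View pics/w5.png

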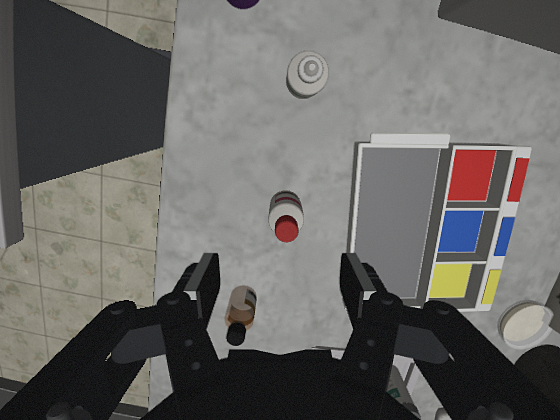

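```bash
python3 - <<'E'
from station import manip
from h import *
c=manip.get_calibration('wrist')
print(onz(c,[(286.5,229)],.07), onz(c,[(236,334)],.066))
E
python3 -m creep '[{"offset":[-0.002,0.002,0.05],"roll":0},{"offset":[-0.002,0.002,0.09],"roll":0},{"offset":[-0.002,0.002,0.106],"roll":0},{"offset":[-0.002,0.002,0.106],"roll":0}]'; python3 -m creep '[{"offset":[0,0,0],"roll":0},{"offset":[0,0,0],"roll":0},{"offset":[0,0,0],"roll":0},{"offset":[0,0,0],"roll":0}]' 0; python3 go.py
```

```text
[[ 0.44177227 -0.05097779  0.07      ]] [[ 0.41814231 -0.15829402  0.066     ]]
time: 10.07
eef_pos: [0.4382, -0.0508, 0.0359]
eef_rot: [-2.006, -2.417, 0.006]
wrist_force: [-0.3, -0.6, 0.2]
grip_width: 0.747
time: 10.58
eef_pos: [0.4403, -0.0491, 0.0384]
eef_rot: [2.002, 2.419, 0.003]
wrist_force: [-1.3, -0.7, 6.9]
grip_width: 0.318
t 10.57 pos [ 0.4403 -0.0491  0.0384] jaw 10.8 q [-0.65  0.42  0.75  2.25 -0.49  0.63  0.65] w 0.318 F [-1.3 -0.7  6.9]
```

```bash
python3 go.py .44 -.049 .125 10.8 .604 .014 .125 70 .604 .014 .045 70
```

```text
t 10.57 pos [ 0.4403 -0.0491  0.0384] jaw 10.8 q [-0.65  0.42  0.75  2.25 -0.49  0.63  0.65] w 0.318 F [-1.3 -0.7  6.9]
[0.44, -0.049, 0.125, 10.8] offset [ 0.0001 -0.     -0.0866] roll -0.001 alt 3.141
[0.604, 0.014, 0.125, 70.0] offset [ 0.0314  0.1728 -0.0862] roll -1.034 alt 2.108
[0.604, 0.014, 0.045, 70.0] offset [ 0.0314  0.1726 -0.0062] roll -1.034 alt 2.108
```

```bash
python3 -m creep '[{"offset":[0,0,-0.03],"roll":0},{"offset":[0,0,-0.09],"roll":-0.1},{"offset":[0.006,0.035,-0.09],"roll":-0.27},{"offset":[0.013,0.075,-0.09],"roll":-0.44},{"offset":[0.02,0.115,-0.09],"roll":-0.6},{"offset":[0.026,0.15,-0.09],"roll":-0.77},{"offset":[0.031,0.172,-0.09],"roll":-0.92},{"offset":[0.031,0.172,-0.09],"roll":-1.034},{"offset":[0.031,0.172,-0.07],"roll":-1.034},{"offset":[0.031,0.172,-0.07],"roll":-1.034}]'; python3 look.py w6 stain_bottle caddy; python3 go.py .604 .014 .045 70
```

```text
time: 11.82
eef_pos: [0.5995, 0.0138, 0.1046]
eef_rot: [-0.547, -3.088, 0.002]
wrist_force: [-0.8, -0.6, -1.5]
grip_width: 0.321
stain_bottle 0.57 [0.5877 0.0145 0.1158] [274. 268.]
stain_bottle 0.26 [ 0.587  -0.2236  0.0125] [ 34. 287.]
caddy 0.95 [ 0.5577 -0.044   0.0059] [196. 191.]
t 11.97 pos [0.6017 0.0136 0.1068] jaw 69.9 q [-0.55  0.51  0.58  1.85 -0.35  0.89  1.41] w 0.32 F [ 0.   1.1 -1.2]
[0.604, 0.014, 0.045, 70.0] offset [-0.0021  0.0013  0.0618] roll -0.001 alt 3.141
```

View pics/w6.png

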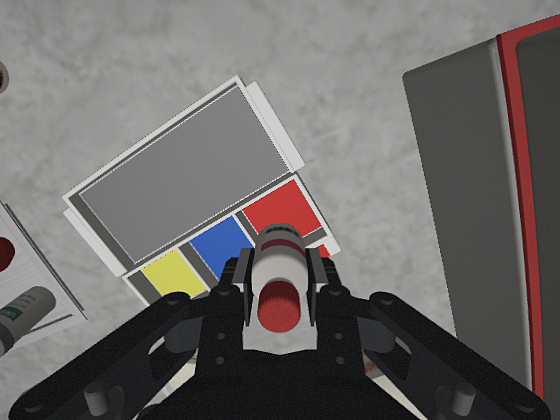

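```bash
python3 -m creep '[{"offset":[-0.002,0.001,0.03],"roll":0},{"offset":[-0.002,0.001,0.055],"roll":0},{"offset":[-0.002,0.001,0.062],"roll":0},{"offset":[-0.002,0.001,0.063],"roll":0}]'; python3 -m creep '[{"offset":[0,0,0.001],"roll":0},{"offset":[0,0,0.002],"roll":0},{"offset":[0,0,0.002],"roll":0}]'
```

```text
time: 12.48
eef_pos: [0.6046, 0.0139, 0.0445]
eef_rot: [0.546, 3.094, -0.0]
wrist_force: [1.1, -0.2, -0.1]
grip_width: 0.318
time: 12.85
eef_pos: [0.6049, 0.0141, 0.0428]
eef_rot: [0.545, 3.093, 0.001]
wrist_force: [-0.4, -0.0, -0.2]
grip_width: 0.322
```

```bash
python3 -m creep '[{"offset":[0,0,0.001],"roll":0},{"offset":[0,0,0.001],"roll":0}]'; python3 -m creep '[{"offset":[0,0,0.001],"roll":0},{"offset":[0,0,0.001],"roll":0}]'
```

```text
time: 13.1
eef_pos: [0.605, 0.0141, 0.0425]
eef_rot: [0.545, 3.093, 0.001]
wrist_force: [-2.1, 0.6, 5.4]
grip_width: 0.318
time: 13.35
eef_pos: [0.6051, 0.014, 0.0425]
eef_rot: [0.545, 3.094, 0.002]
wrist_force: [-3.9, 0.6, 11.0]
grip_width: 0.32
```

Contact. Release and retreat up.

```bash
python3 -m creep '[{"offset":[0,0,-0.002],"roll":0},{"offset":[0,0,-0.002],"roll":0},{"offset":[0,0,-0.002],"roll":0}]' 0.6;  python3 -m creep '[{"offset":[0,0,-0.05],"roll":0},{"offset":[0,0,-0.11],"roll":0},{"offset":[0,0,-0.11],"roll":0}]'; python3 look.py w7; python3 go.py .5 -.02 .17 70 .38 .10 .17 90 .3918 .2014 .17 90
```

```text
time: 13.72
eef_pos: [0.6043, 0.0141, 0.042]
eef_rot: [-0.545, -3.094, 0.0]
wrist_force: [-0.1, 0.0, 0.3]
grip_width: 0.599
time: 14.1
eef_pos: [0.6091, 0.0135, 0.1579]
eef_rot: [0.544, 3.083, 0.005]
wrist_force: [0.9, -0.0, -0.3]
grip_width: 0.601
t 14.15 pos [0.6067 0.0139 0.155 ] jaw 70.0 q [-0.58  0.45  0.62  1.81 -0.31  0.97  1.38] w 0.598 F [-0.2  0.9 -1.1]
[0.5, -0.02, 0.17, 70.0] offset [ 0.0886 -0.0683 -0.0157] roll 0.0 alt -3.141
[0.38, 0.1, 0.17, 90.0] offset [ 0.2424  0.0034 -0.0162] roll -0.349 alt 2.793
[0.3918, 0.2014, 0.17, 90.0] offset [ 0.2659  0.1028 -0.0161] roll -0.349 alt 2.793
```

View pics/w7.png

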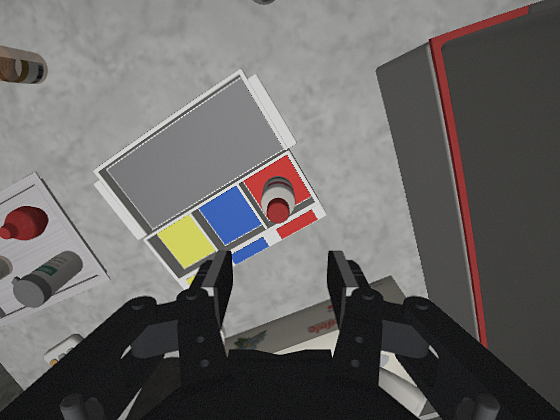

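```bash
python3 -m creep '[{"offset":[0.05,-0.023,-0.01],"roll":0},{"offset":[0.1,-0.046,-0.015],"roll":0},{"offset":[0.152,-0.07,-0.015],"roll":0},{"offset":[0.187,-0.03,-0.015],"roll":-0.1},{"offset":[0.223,0.01,-0.015],"roll":-0.2},{"offset":[0.245,0.055,-0.015],"roll":-0.3},{"offset":[0.266,0.103,-0.015],"roll":-0.349},{"offset":[0.266,0.103,-0.015],"roll":-0.349},{"offset":[0.266,0.103,-0.015],"roll":-0.349}]' 0.7; python3 look.py w8 buffer_bottle; python3 go.py .3918 .2014 .046 90
```

```text
time: 15.28
eef_pos: [0.3886, 0.2007, 0.1659]
eef_rot: [0.001, -3.139, 0.004]
wrist_force: [0.5, 0.3, -0.1]
grip_width: 0.698
buffer_bottle 0.77 [0.3807 0.2023 0.0597] [282. 202.]
buffer_bottle 0.7 [0.3616 0.134  0.0616] [199. 180.]
t 15.38 pos [0.3892 0.1998 0.1663] jaw 89.9 q [-1.02  0.07  0.47  2.18 -0.04  0.9   1.04] w 0.698 F [ 0.5 -0.2 -0.5]
[0.3918, 0.2014, 0.046, 90.0] offset [-0.0028  0.0018  0.1203] roll -0.002 alt 3.139
```

View pics/w8.png

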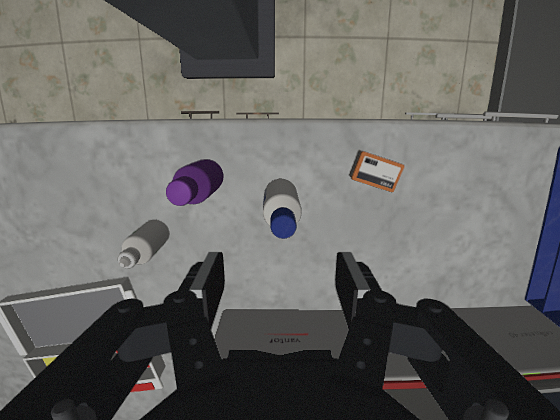

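```bash
python3 - <<'E'
from station import manip
from h import *
c=manip.get_calibration('wrist')
print(onz(c,[(284,223),(180,192)],.088))
E
```

```text
[[0.39006991 0.20264993 0.088     ]
 [0.36539663 0.1253914  0.088     ]]
```

```bash
python3 -m creep '[{"offset":[-0.001,0.002,0.04],"roll":0},{"offset":[-0.001,0.002,0.09],"roll":0},{"offset":[-0.001,0.002,0.12],"roll":0},{"offset":[-0.001,0.002,0.12],"roll":0}]' 0.64; python3 -m creep '[{"offset":[0,0,0],"roll":0},{"offset":[0,0,0],"roll":0},{"offset":[0,0,0],"roll":0},{"offset":[0,0,0],"roll":0}]' 0; python3 go.py
```

```text
time: 15.88
eef_pos: [0.3888, 0.2006, 0.0453]
eef_rot: [-0.004, -3.137, 0.008]
wrist_force: [0.1, -0.2, 0.4]
grip_width: 0.636
time: 16.38
eef_pos: [0.392, 0.2044, 0.0487]
eef_rot: [-0.0, 3.139, 0.003]
wrist_force: [-0.5, -1.9, 7.2]
grip_width: 0.371
t 16.38 pos [0.392  0.2044 0.0487] jaw 90.0 q [-0.96  0.32  0.42  2.24 -0.22  0.62  1.2 ] w 0.371 F [-0.5 -1.9  7.2]
```

```bash
python3 -m creep '[{"offset":[0,0,-0.05],"roll":0},{"offset":[0,0,-0.105],"roll":0},{"offset":[-0.009,-0.052,-0.105],"roll":0.17},{"offset":[-0.018,-0.104,-0.105],"roll":0.34},{"offset":[-0.045,-0.154,-0.105],"roll":0.51},{"offset":[-0.078,-0.204,-0.105],"roll":0.68},{"offset":[-0.12,-0.216,-0.105],"roll":0.85},{"offset":[-0.165,-0.229,-0.105],"roll":1.02},{"offset":[-0.2,-0.238,-0.105],"roll":1.2},{"offset":[-0.2225,-0.2445,-0.105],"roll":1.382},{"offset":[-0.2225,-0.2445,-0.08],"roll":1.382},{"offset":[-0.2225,-0.2445,-0.08],"roll":1.382}]'; python3 look.py w9 buffer_bottle; python3 go.py .6145 -.0401 .053 10.8
```

```text
time: 17.88
eef_pos: [0.6113, -0.0399, 0.1251]
eef_rot: [-1.998, -2.419, 0.005]
wrist_force: [-0.0, 1.1, -0.2]
grip_width: 0.37
t 17.98 pos [ 0.6128 -0.0403  0.1273] jaw 10.9 q [-0.62  0.57  0.81  1.81 -0.49  0.97  0.58] w 0.369 F [ 0.5 -0.2  0.8]
[0.6145, -0.0401, 0.053, 10.8] offset [-0.0001  0.0018  0.0743] roll 0.001 alt -3.141
```

View pics/w9.png

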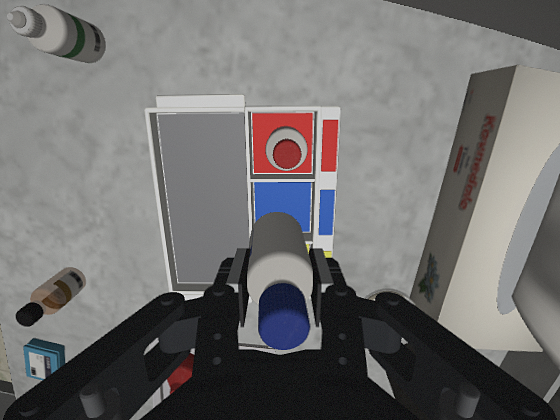

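```bash
python3 -m creep '[{"offset":[0,0.001,0.03],"roll":0},{"offset":[0,0.001,0.06],"roll":0},{"offset":[0,0.001,0.072],"roll":0},{"offset":[0,0.001,0.072],"roll":0}]'; python3 -m creep '[{"offset":[0,0,0.001],"roll":0},{"offset":[0,0,0.002],"roll":0},{"offset":[0,0,0.002],"roll":0}]'
```

```text
time: 18.48
eef_pos: [0.614, -0.0403, 0.0554]
eef_rot: [-2.001, -2.421, 0.0]
wrist_force: [-0.1, 0.5, -0.4]
grip_width: 0.368
time: 18.85
eef_pos: [0.6147, -0.0405, 0.0539]
eef_rot: [2.001, 2.421, 0.001]
wrist_force: [0.5, 0.1, -1.6]
grip_width: 0.371
```

```bash
python3 -m creep '[{"offset":[0,0,0.001],"roll":0},{"offset":[0,0,0.002],"roll":0},{"offset":[0,0,0.002],"roll":0}]'; python3 -m creep '[{"offset":[0,0,0.001],"roll":0},{"offset":[0,0,0.001],"roll":0}]'
```

```text
time: 19.23
eef_pos: [0.6147, -0.0406, 0.0528]
eef_rot: [-2.002, -2.421, -0.001]
wrist_force: [-2.9, 0.7, 7.7]
grip_width: 0.371
time: 19.48
eef_pos: [0.6147, -0.0407, 0.0527]
eef_rot: [-2.002, -2.42, -0.002]
wrist_force: [-4.6, 1.3, 12.2]
grip_width: 0.368
```

```bash
python3 -m creep '[{"offset":[0,0,-0.002],"roll":0},{"offset":[0,0,-0.002],"roll":0},{"offset":[0,0,-0.002],"roll":0}]' 0.65;  python3 -m creep '[{"offset":[0,0,-0.05],"roll":0},{"offset":[0,0,-0.11],"roll":0},{"offset":[0,0,-0.11],"roll":0}]'; python3 look.py w10; python3 go.py .417 -.1585 .15 10.8 .417 -.1585 .036 10.8
```

```text
time: 19.85
eef_pos: [0.614, -0.0404, 0.0519]
eef_rot: [-2.001, -2.421, 0.001]
wrist_force: [0.0, 0.3, 0.5]
grip_width: 0.647
time: 20.23
eef_pos: [0.6184, -0.0417, 0.1677]
eef_rot: [1.997, 2.414, 0.011]
wrist_force: [0.9, 0.1, -0.9]
grip_width: 0.654
t 20.27 pos [ 0.6162 -0.0409  0.1648] jaw 10.8 q [-0.65  0.53  0.84  1.78 -0.45  1.03  0.55] w 0.648 F [-0.3 -0.4 -1. ]
[0.417, -0.1585, 0.15, 10.8] offset [-0.0781 -0.2178  0.0137] roll 0.0 alt -3.141
[0.417, -0.1585, 0.036, 10.8] offset [-0.078  -0.2184  0.1277] roll 0.0 alt -3.141
```

View pics/w10.png

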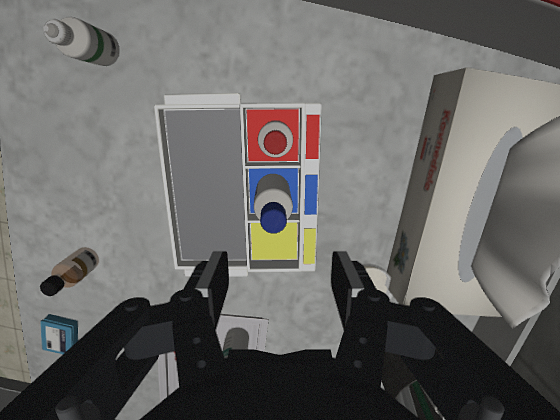

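Stain and buffer stand in their wells; oil next (at pixel 70,272).

```bash
python3 -m creep '[{"offset":[-0.02,-0.05,0],"roll":0},{"offset":[-0.04,-0.108,0],"roll":0},{"offset":[-0.059,-0.165,0],"roll":0},{"offset":[-0.078,-0.218,0.01],"roll":0},{"offset":[-0.078,-0.218,0.015],"roll":0}]' 0.72; python3 look.py w11 oil_bottle; python3 go.py .417 -.1585 .037 10.8
```

```text
time: 20.9
eef_pos: [0.4082, -0.159, 0.1447]
eef_rot: [-2.005, -2.408, 0.001]
wrist_force: [1.0, 0.4, 0.4]
grip_width: 0.723
oil_bottle 0.73 [ 0.4149 -0.1538  0.0412] [290. 206.]
t 21.0 pos [ 0.4132 -0.1575  0.1459] jaw 10.8 q [-0.69  0.18  1.04  2.2  -0.21  0.86  0.67] w 0.72 F [ 0.5  0.5 -0.2]
[0.417, -0.1585, 0.037, 10.8] offset [-0.0019  0.0038  0.1089] roll -0.001 alt 3.141
```

View pics/w11.png

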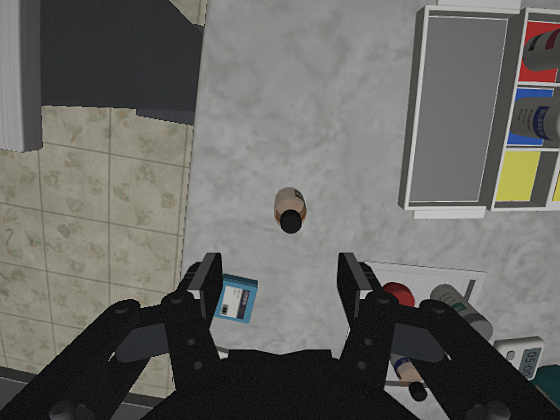

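```bash
python3 - <<'E'
from station import manip
from h import *
c=manip.get_calibration('wrist')
print(onz(c,[(291,222)],.066),onz(c,[(225,276),(257,280),(252,322)],.016))
E
python3 -m creep '[{"offset":[-0.001,0.002,0.05],"roll":0},{"offset":[-0.001,0.002,0.09],"roll":0},{"offset":[-0.001,0.002,0.108],"roll":0},{"offset":[-0.001,0.002,0.108],"roll":0}]'; python3 go.py
```

```text
[[ 0.42139277 -0.15760722  0.066     ]] [[ 0.37265134 -0.2459416   0.016     ]
 [ 0.4054246  -0.24429644  0.016     ]
 [ 0.40855413 -0.29699562  0.016     ]]
time: 21.5
eef_pos: [0.4166, -0.1578, 0.0375]
eef_rot: [-1.997, -2.421, 0.005]
wrist_force: [0.2, -0.4, -0.4]
grip_width: 0.721
t 21.5 pos [ 0.4166 -0.1578  0.0375] jaw 11.0 q [-0.45  0.45  0.82  2.24 -0.55  0.66  0.96] w 0.721 F [ 0.2 -0.4 -0.4]
```

```bash
python3 -m creep '[{"offset":[0,0.001,0],"roll":0},{"offset":[0,0.001,0],"roll":0},{"offset":[0,0.001,0],"roll":0},{"offset":[0,0.001,0],"roll":0},{"offset":[0,0.001,0],"roll":0}]' 0; python3 go.py .417 -.1585 .13 10.8 .6245 -.0945 .13 10.8 .6245 -.0945 .1 10.8
```

```text
time: 22.12
eef_pos: [0.4193, -0.1586, 0.0403]
eef_rot: [2.001, 2.42, 0.003]
wrist_force: [-0.8, 0.7, 5.9]
grip_width: 0.3
t 22.12 pos [ 0.4193 -0.1586  0.0403] jaw 10.8 q [-0.45  0.45  0.82  2.24 -0.55  0.66  0.96] w 0.3 F [-0.8  0.7  5.9]
[0.417, -0.1585, 0.13, 10.8] offset [ 0.0005 -0.002  -0.0897] roll 0.001 alt -3.141
[0.6245, -0.0945, 0.13, 10.8] offset [ 0.0244  0.2139 -0.0891] roll 0.001 alt -3.141
[0.6245, -0.0945, 0.1, 10.8] offset [ 0.0244  0.2138 -0.0591] roll 0.001 alt -3.141
```

```bash
python3 -m creep '[{"offset":[0,0,-0.04],"roll":0},{"offset":[0,0,-0.09],"roll":0},{"offset":[0.006,0.05,-0.09],"roll":0},{"offset":[0.012,0.105,-0.09],"roll":0},{"offset":[0.018,0.16,-0.09],"roll":0},{"offset":[0.024,0.214,-0.09],"roll":0},{"offset":[0.024,0.214,-0.06],"roll":0},{"offset":[0.024,0.214,-0.06],"roll":0}]'; python3 look.py w12 oil_bottle; python3 go.py .6245 -.0945 .0445 10.8
```

```text
time: 23.12
eef_pos: [0.6213, -0.0935, 0.0965]
eef_rot: [-1.997, -2.418, 0.006]
wrist_force: [-1.1, 0.0, -0.9]
grip_width: 0.293
oil_bottle 0.97 [ 0.6191 -0.092   0.0992] [277. 274.]
oil_bottle 0.15 [ 0.5665 -0.0265  0.0034] [225. 117.]
t 23.23 pos [ 0.6224 -0.0954  0.0992] jaw 10.8 q [-0.53  0.65  0.82  1.78 -0.57  0.96  0.72] w 0.294 F [ 0.2 -0.4 -0.3]
[0.6245, -0.0945, 0.0445, 10.8] offset [0.0005 0.0023 0.0547] roll -0.001 alt 3.141
```

View pics/w12.png

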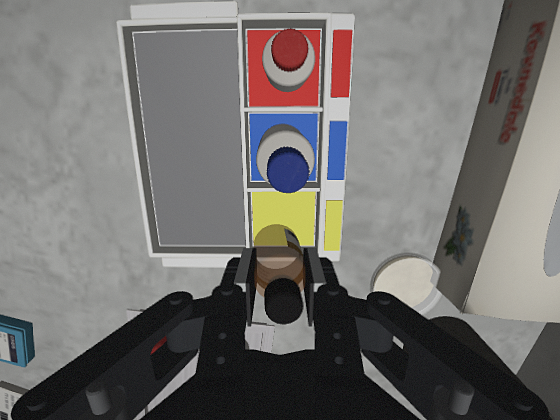

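```bash
python3 -m creep '[{"offset":[0,0.001,0.03],"roll":0},{"offset":[0,0.001,0.046],"roll":0},{"offset":[0,0.001,0.053],"roll":0},{"offset":[0,0.001,0.054],"roll":0}]'; python3 -m creep '[{"offset":[0,0,0.001],"roll":0},{"offset":[0,0,0.002],"roll":0},{"offset":[0,0,0.002],"roll":0}]'
```

```text
time: 23.72
eef_pos: [0.6245, -0.0948, 0.0455]
eef_rot: [-2.002, -2.421, 0.0]
wrist_force: [-0.0, 0.7, -0.4]
grip_width: 0.293
time: 24.1
eef_pos: [0.6254, -0.0949, 0.0445]
eef_rot: [2.001, 2.42, 0.002]
wrist_force: [-2.1, 0.7, 5.1]
grip_width: 0.298
```

```bash
python3 -m creep '[{"offset":[0,0,0.001],"roll":0},{"offset":[0,0,0.001],"roll":0}]'
```

```text
time: 24.35
eef_pos: [0.6254, -0.095, 0.0444]
eef_rot: [2.002, 2.42, 0.002]
wrist_force: [-2.9, -0.1, 10.5]
grip_width: 0.295
```

```bash
python3 -m creep '[{"offset":[0,0,-0.002],"roll":0},{"offset":[0,0,-0.002],"roll":0},{"offset":[0,0,-0.002],"roll":0}]' 0.65;  python3 -m creep '[{"offset":[0,0,-0.05],"roll":0},{"offset":[0,0,-0.11],"roll":0},{"offset":[0,0,-0.11],"roll":0}]'; python3 look.py w13; python3 go.py .45 -.22 .16 60 .38 -.273 .16 92
```

```text
time: 24.72
eef_pos: [0.6244, -0.0943, 0.0439]
eef_rot: [-2.001, -2.421, 0.001]
wrist_force: [-0.3, -0.3, 0.7]
grip_width: 0.648
time: 25.1
eef_pos: [0.6286, -0.0962, 0.1599]
eef_rot: [1.997, 2.413, 0.009]
wrist_force: [-0.2, 0.6, 0.9]
grip_width: 0.646
t 25.15 pos [ 0.6265 -0.0952  0.1569] jaw 10.8 q [-0.57  0.59  0.87  1.75 -0.51  1.05  0.68] w 0.651 F [-0.4  0.7 -0.8]
[0.45, -0.22, 0.16, 60.0] offset [-0.0895 -0.1968 -0.004 ] roll -0.858 alt 2.283
[0.38, -0.273, 0.16, 92.0] offset [-0.1284 -0.2755 -0.0044] roll -1.417 alt 1.725
```

View pics/w13.png

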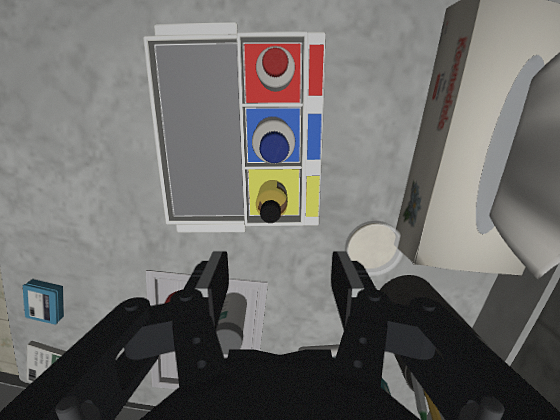

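```bash
python3 -m creep '[{"offset":[-0.02,-0.04,0],"roll":-0.15},{"offset":[-0.042,-0.09,0],"roll":-0.32},{"offset":[-0.064,-0.14,0],"roll":-0.5},{"offset":[-0.086,-0.19,0],"roll":-0.68},{"offset":[-0.107,-0.235,0],"roll":-0.86},{"offset":[-0.128,-0.2755,0],"roll":-1.04},{"offset":[-0.128,-0.2755,0],"roll":-1.22},{"offset":[-0.128,-0.2755,0],"roll":-1.382},{"offset":[-0.128,-0.2755,0],"roll":-1.382},{"offset":[-0.128,-0.2755,0],"roll":-1.382}]' 0.85; python3 look.py w14 coverslip_box; python3 go.py .38 -.273 .018 90
```

```text
time: 26.4
eef_pos: [0.3776, -0.2715, 0.1535]
eef_rot: [-0.003, -3.14, -0.001]
wrist_force: [0.4, -0.4, 0.3]
grip_width: 0.848
coverslip_box 0.67 [ 0.3785 -0.2761  0.0163] [275. 201.]
t 26.5 pos [ 0.3779 -0.2717  0.1538] jaw 90.0 q [-0.19  0.18  0.79  2.14 -0.17  0.88  2.27] w 0.846 F [-0.9  0.2  0.1]
[0.38, -0.273, 0.018, 90.0] offset [-0.0023 -0.0013  0.1358] roll -0.001 alt 3.141
```

View pics/w14.png

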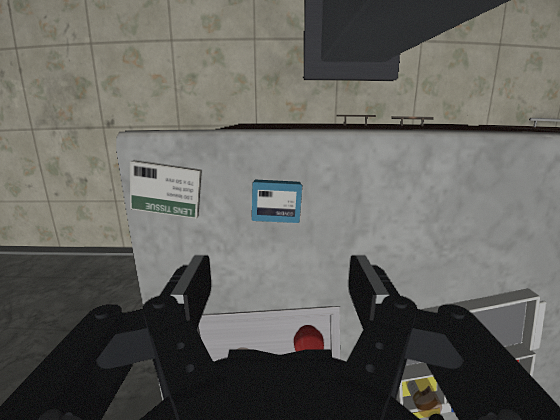

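```bash
python3 - <<'E'
from station import manip
from h import *
c=manip.get_calibration('wrist')
m=manip.trace('wrist','coverslip_box')[0]['mask'].astype(np.uint8)
r=cv2.minAreaRect(cv2.findContours(m,0,2)[0][0]); print(r)
q=onz(c,[(252.5,181),(302,180.5),(301,222),(253,222)],.016);print(q,q.mean(0))
im=manip.camera('wrist')[165:235,235:320,::-1]; cv2.imwrite('pics/w14b.png',cv2.resize(im,None,fx=7,fy=7,interpolation=cv2.INTER_CUBIC))
E
```

```text
((276.5, 200.5), (41.0, 49.0), 90.0)
[[ 0.35940942 -0.29741506  0.016     ]
 [ 0.358977   -0.25096411  0.016     ]
 [ 0.40055055 -0.25099904  0.016     ]
 [ 0.4005025  -0.2981047   0.016     ]] [ 0.37985987 -0.27437073  0.016     ]
```

View pics/w14b.png

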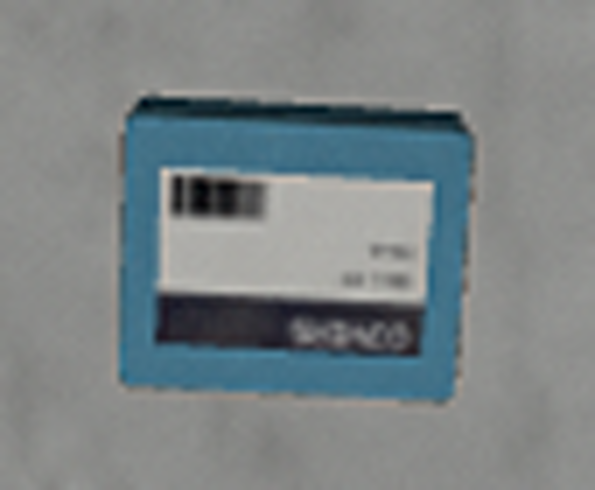

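```bash
python3 -m creep '[{"offset":[-0.002,-0.002,0.05],"roll":0.05},{"offset":[-0.002,-0.002,0.1],"roll":0.05},{"offset":[-0.002,-0.002,0.125],"roll":0.05},{"offset":[-0.002,-0.002,0.134],"roll":0.05},{"offset":[-0.002,-0.002,0.134],"roll":0.05}]' 0.8;python3 go.py; python3 -m creep '[{"offset":[0,0,0],"roll":0},{"offset":[0,0,0],"roll":0},{"offset":[0,0,0],"roll":0},{"offset":[0,0,0],"roll":0}]' 0; python3 go.py
```

```text
time: 27.22
eef_pos: [0.3802, -0.2742, 0.0203]
eef_rot: [-0.078, -3.14, 0.0]
wrist_force: [-0.9, -0.7, 0.0]
grip_width: 0.797
t 27.23 pos [ 0.3802 -0.2742  0.0203] jaw 87.1 q [-0.02  0.47  0.63  2.19 -0.48  0.62  2.48] w 0.797 F [-0.9 -0.7  0. ]
time: 27.72
eef_pos: [0.3814, -0.2748, 0.022]
eef_rot: [0.078, 3.137, -0.001]
wrist_force: [-1.7, -0.7, 5.3]
grip_width: 0.531
t 27.73 pos [ 0.3814 -0.2748  0.022 ] jaw 87.1 q [-0.02  0.47  0.63  2.19 -0.48  0.62  2.48] w 0.531 F [-1.7 -0.7  5.3]
```

```bash
python3 -m creep '[{"offset":[0,0,-0.03],"roll":0},{"offset":[0,0,-0.09],"roll":0},{"offset":[0,0,-0.09],"roll":0}]'; python3 look.py w15; python3 go.py .5448 -.0533 .11 100.8  .5448 -.0533 .05 100.8
```

```text
time: 28.1
eef_pos: [0.384, -0.2762, 0.1151]
eef_rot: [0.078, 3.129, -0.005]
wrist_force: [0.2, -0.8, -1.5]
grip_width: 0.529
t 28.15 pos [ 0.3824 -0.2748  0.113 ] jaw 87.2 q [-0.17  0.28  0.79  2.16 -0.29  0.79  2.33] w 0.53 F [ 0.  -0.  -0.5]
[0.5448, -0.0533, 0.11, 100.8] offset [-0.1512  0.2293  0.0039] roll -0.238 alt 2.904
[0.5448, -0.0533, 0.05, 100.8] offset [-0.1508  0.2294  0.0639] roll -0.238 alt 2.904
```

View pics/w15.png

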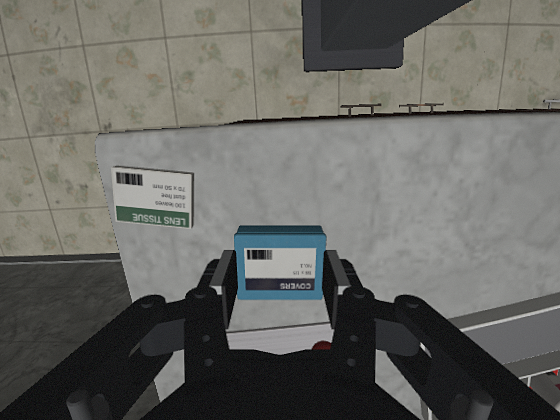

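```bash
python3 -m creep '[{"offset":[-0.025,0.038,0],"roll":-0.05},{"offset":[-0.055,0.085,0],"roll":-0.1},{"offset":[-0.085,0.13,0],"roll":-0.15},{"offset":[-0.115,0.175,0],"roll":-0.2},{"offset":[-0.151,0.229,0],"roll":-0.238},{"offset":[-0.151,0.229,0.02],"roll":-0.238},{"offset":[-0.151,0.229,0.03],"roll":-0.238},{"offset":[-0.151,0.229,0.03],"roll":-0.238}]'; python3 look.py w16; python3 go.py .5448 -.0533 .028 100.8
```

```text
time: 29.15
eef_pos: [0.5394, -0.0548, 0.0785]
eef_rot: [0.29, -3.123, 0.001]
wrist_force: [0.6, -0.8, -0.4]
grip_width: 0.528
t 29.2 pos [ 0.5403 -0.055   0.0794] jaw 100.6 q [-0.47  0.46  0.59  2.   -0.35  0.79  2.08] w 0.531 F [ 0.5  0.3 -0.2]
[0.5448, -0.0533, 0.028, 100.8] offset [-0.0049  0.0008  0.0514] roll -0.004 alt 3.138
```

View pics/w16.png

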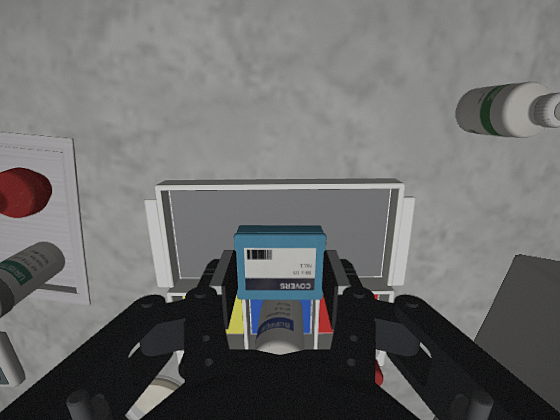

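```bash
python3 -m creep '[{"offset":[0,0,0.025],"roll":0},{"offset":[0,0,0.042],"roll":0},{"offset":[0,0,0.048],"roll":0},{"offset":[0,0,0.05],"roll":0},{"offset":[0,0,0.05],"roll":0}]'; python3 -m creep '[{"offset":[0,0,0.001],"roll":0},{"offset":[0,0,0.001],"roll":0}]'
```

```text
time: 29.82
eef_pos: [0.5427, -0.053, 0.0307]
eef_rot: [-0.295, 3.127, -0.0]
wrist_force: [0.1, -0.6, -0.6]
grip_width: 0.527
time: 30.08
eef_pos: [0.5425, -0.0527, 0.0296]
eef_rot: [-0.295, 3.127, 0.0]
wrist_force: [-0.1, 1.0, 0.4]
grip_width: 0.526
```

```bash
python3 -m creep '[{"offset":[0,0,0.001],"roll":0},{"offset":[0,0,0.002],"roll":0},{"offset":[0,0,0.002],"roll":0}]'
```

```text
time: 30.45
eef_pos: [0.5421, -0.0528, 0.0271]
eef_rot: [0.295, -3.127, -0.0]
wrist_force: [0.3, -0.8, -0.5]
grip_width: 0.526
```

```bash
python3 -m creep '[{"offset":[0,0,0.001],"roll":0},{"offset":[0,0,0.002],"roll":0},{"offset":[0,0,0.002],"roll":0}]'
```

```text
time: 30.82
eef_pos: [0.5423, -0.0529, 0.026]
eef_rot: [0.295, -3.127, -0.001]
wrist_force: [-3.2, 1.6, 6.1]
grip_width: 0.524
```

```bash
python3 -m creep '[{"offset":[0,0,-0.001],"roll":0},{"offset":[0,0,-0.001],"roll":0},{"offset":[0,0,-0.001],"roll":0}]' 0.75;  python3 -m creep '[{"offset":[0,0,-0.05],"roll":0},{"offset":[0,0,-0.11],"roll":0},{"offset":[0.05,0,-0.15],"roll":0},{"offset":[0.1,0,-0.18],"roll":0},{"offset":[0.1,0,-0.18],"roll":0}]'; python3 look.py w17; python3 go.py; python3 - <<'E'
from station import manip
import cv2
for n in('scene','top'): cv2.imwrite(f'pics/f_{n}.png',cv2.resize(manip.camera(n)[:,:,::-1],None,fx=1.42,fy=1.42,interpolation=cv2.INTER_CUBIC))
E
```

```text
time: 31.2
eef_pos: [0.5422, -0.0528, 0.0261]
eef_rot: [0.295, -3.127, 0.0]
wrist_force: [-0.0, -1.2, 0.0]
grip_width: 0.752
time: 31.82
eef_pos: [0.4424, -0.0724, 0.2087]
eef_rot: [-0.29, 3.122, 0.01]
wrist_force: [0.8, -0.3, -0.3]
grip_width: 0.748
t 31.88 pos [ 0.4438 -0.0715  0.2077] jaw 100.7 q [-0.65  0.02  0.74  2.13 -0.02  0.99  1.86] w 0.751 F [-1.1  0.6 -0.9]
```

View pics/f_scene.png

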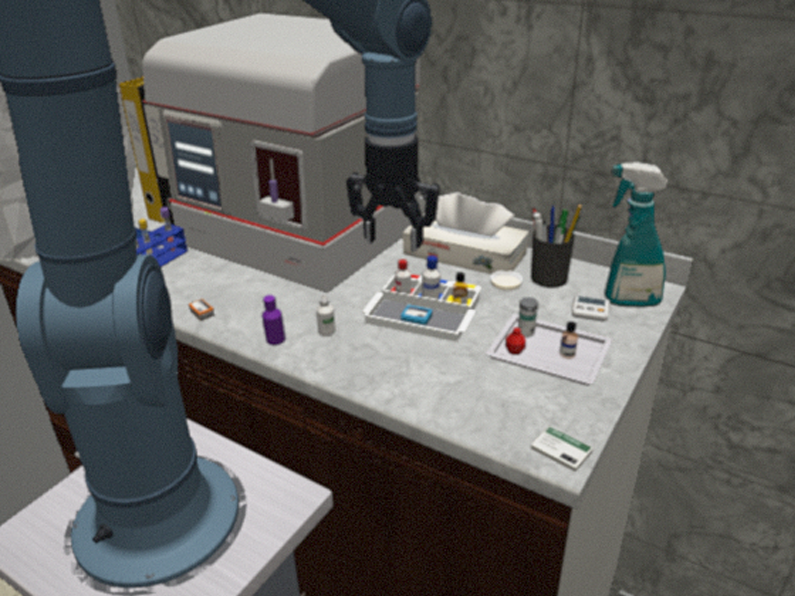

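View pics/f_top.png

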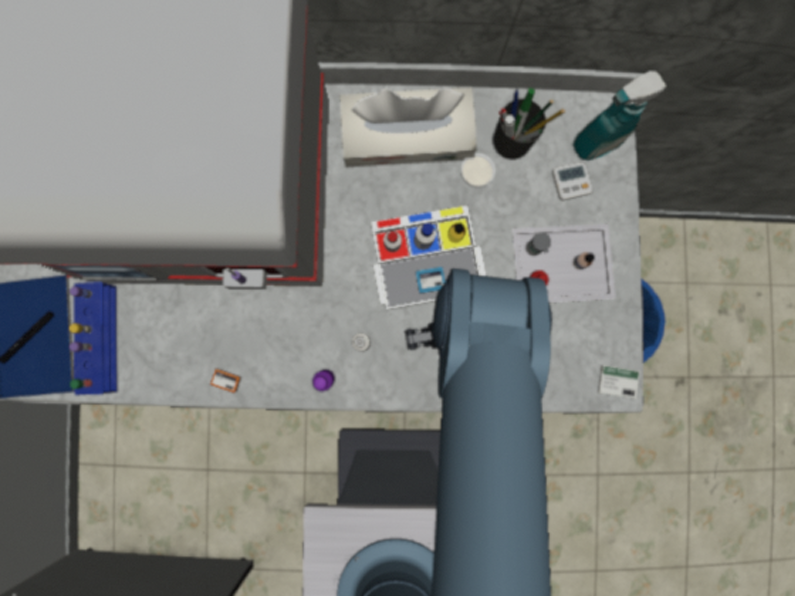

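View pics/w17.png

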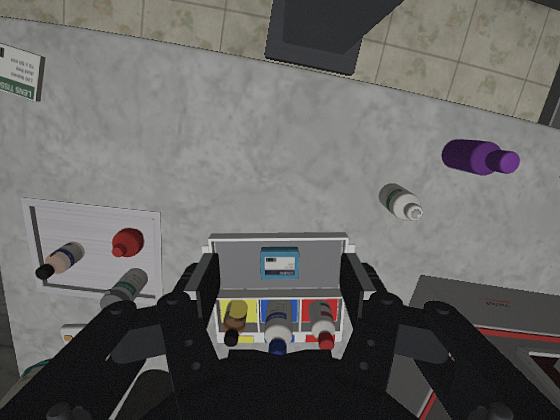

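```bash
python3 -c "
from station import manip
print(manip.sign_off())"
```

```text
the job is handed in; nothing more can be done
None
```

The job is done and handed in at about 32 s of the 112 s allowed. I moved the blue-labelled dye bottle into the tray's empty half first. Then I stood the stain, buffer and oil bottles in the red, blue and yellow wells, in that order, and laid the coverslip box in the front bay.

- **Final pictures (scene, top, wrist):** The three bottles stand upright in their own wells and the coverslip box looks flat in the bay. The dye bottle stands upright in the empty half of the tray. The fuse box, dropper bottle and purple look-alike have not visibly moved, and the gripper is open about 18 cm above the caddy.
- **Forces:** Each item was lowered until the wrist felt contact before I let go. The highest wrist force I read was about 20 N, with the dye bottle on the tray.
- **Disagreements:** The trained network mixed up the purple bottle with the buffer bottle, and once the stain with the buffer, so I went by the pictures. My position measurements from the different cameras differed by 2–4 mm at most for the bottles. One tray measurement differed by about 7 mm, which still left ample room. No final check failed.

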